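# Unlock the cell carousel and hold the marked canister at the front

### The arm

A 7-joint arm with a two-finger parallel gripper is mounted at the origin on the work surface. World frame = base frame: x ahead of the robot, y to its left, z up, the work surface at z = 0. Lengths are in m, angles in degrees, forces in N, time in s.
With the tool pointing down it reaches from about 0.425 to 1.025 m from the base axis. Payload 3.6 kg.
Tool frame: the origin (TCP) lies at the very end of the fingers, on their centre line; the grasp point (between the pads) lies 19 mm behind it (arm.pinch_z is the z of the grasp point in the tool frame, in m); z points along the fingers, y is the line along which they close (so a half turn about z gives the same grasp; the last joint's range is limited). The gripper opens to 85 mm and grips with 20 to 120 N. Pads are 22 mm wide; open, the fingers measure 114 mm over their backs; the gripper's body (76 mm by 85 mm) begins 54 mm behind the grasp point. The pads swing forward as they close: fully open they stand 13 mm farther back than shut.
Start: joints at [-81.274, 33.873, 2.773, 92.16, -1.908, 54.013, -1.931], TCP at [0.176, 0.703, 0.231] pointing down, gripper open.
Joint ranges: [-153.93, 153.93], [-27.13, 128.08], [-72.61, 78.16], [10.71, 143.7], [-87.88, 267.88], [4.46, 118.87], [-176.78, 176.78]. Speed limits (degrees/s): [147.25, 147.25, 180, 180, 180, 180, 180].

### API

Orientations are given as [roll, pitch, yaw] about the fixed x, y, z axes, in that order (R = Rz(yaw) Ry(pitch) Rx(roll)).
In Python, from plant import arm gives the robot as it stands. The module is installed in compiled form; this text tells all that it offers.
- The arm moves only by the tool drive_tool, never from a script. Its argument "deltas" is a list of rows, each a list of 3 entries, a list of its own where there are three numbers: the shift along the tool's x, y, z in mm, then the turn, a rotation vector about the tool's x, y, z in degrees, then the opening, from 0 (shut) to 1 (fully open). In form: [[[x, y, z], [rx, ry, rz], grip], ...]. A call has 1 to 20 rows; each row is the pose to reach, as a shift and turn from the pose commanded when the call began, along the tool's axes at that moment; what a row does not reach only later rows make up. A row lasts 1/12 s, in which the tool goes at most 41.7 mm and 7.16 degrees, less where a joint would pass 70% of its speed; a pose out of reach is approached as far as the arm can. A call with a gripper value outside its range is refused whole. The fingers move at their own pace and stop on an object; the grip force is fixed at half the most. Time passes only in rows, so rows that repeat a pose let the fingers close. It gives the time, the measured TCP pose, the force, the opening and the grip force at its end, in the units of the state.
- arm.sense(): the state, without advancing time (a new reading comes with each control period).
- arm.snapshot(name): name is "scene" or "top"; returns a dict with "image" (480x640x3 uint8, red, green, blue), "camera_matrix" (3x3 intrinsics, pixels), "xyz" and "orientation" of the camera in the world. Camera axes: x right, y down, z forward; pixel columns grow to the right and rows downward; lengths in m; the calibration is good to about 2 mm. A picture is of the moment at which its call begins. There is no depth.
- arm.sign_off(): hands the job in; it is judged then, once.
The state is a dict: "clock": time; "joints": joint angles; "joint_velocities": joint speeds; "tau": joint torques, N m; "tool_pos": TCP position; "eef_rot": TCP orientation; "wrist_force": force on the tool from outside, world axes, zero at the start; "moment": the same for the moment, N m; "gripper_width": finger opening in m; "gripper_force": force on a finger pad.
Only numpy, scipy, OpenCV 4.12 (cv2) and the standard library are available. Lean on these libraries where they do the work, as an engineer would, in place of code of your own. Each camera call takes 0.05 s, during which the arm holds its last target. There are 200 camera calls.

### The job

The carousel of spare watch cells is locked. Draw its blue-knobbed lock bolt straight back along the guide, under the little bridge, until it stops, and leave it drawn back there; then turn the turntable by the orange grip bar on top until the red-capped canister stands right in front of the yellow arrow. Finish with the fingers gripping the orange bar and holding the turntable still there, do not let go; leave all canisters standing in their cups and do not disturb the case holder, chronograph, pliers or glass dish.

Things in the scene. Friction and masses are not known exactly. Their poses are not given: they have to be found in the camera images.
- carousel: Fixed black foot of the carousel; its place and yaw on the counter vary. Origin on the turntable's axle at counter height, z up. Its -x points from the axle to the front, where a low black tab (10 mm high, reaching 154 mm from the axle) bears a yellow arrowhead; its +y points from the axle out along the bolt guide
- bridge (a point): Top of the aluminium bridge over the bolt guide, 172 mm from the axle, 32 mm above the counter; the bridge is 16 mm along the guide and 34 mm across. The guide is a black strip 12 mm high, 48 mm wide, 82 to 252 mm from the axle, with aluminium side rails (25 mm high, 18 mm apart) from 126 to 252 mm. Axes as the foot's
- front_spot (a point): The place where the marked canister's axis must come: 75 mm from the axle towards the front arrow, 74 mm above the counter (at the height of the canister tops); fixed to the foot, axes as the foot's
- turntable: White disc 208 mm across, top 26 mm above the counter, on a vertical axle; five cups 72 degrees apart, centres 75 mm from the axle, 12 mm tall; steel lugs on the rim out to 120 mm. Origin on the axle at counter height, z up, x along the grip bar. Turns 350 degrees either way with light friction (0.05 N m) once the bolt is out; bolted, a few degrees of play
- turn_grip (a point): Middle of the orange grip bar on the axle, 105 mm above the counter, axes as the turntable's. The bar is 60 mm long (x), 16 mm thick (y), from 74 to 120 mm above the counter; canister tops lie at 74 mm
- bolt: Loose steel lock bolt in the guide, 12 wide, 10 high, 105 mm long, 0.12 kg. Origin on its underside below its blue knob, +y outward, z up. Its tip, 87 mm inward, sits between two lugs and leaves them after 12 mm; a collar 62 to 70 mm inward strikes the bridge when fully drawn. Origin 196 mm from the axle at the start, about 226 mm fully drawn (30 mm slide)
- bolt_knob (a point): Grasp point of the bolt's upright blue knob, 36 mm above the bolt's origin, 48 mm above the counter. The knob is 16 mm wide across the guide (x), 22 mm along it (y), its top 64 mm above the counter, its foot 22 mm above it
- marked_can: The canister with the red screw cap: aluminium, 40 mm across, 48 mm tall, about 70 g. Loose, standing in one of the four cups that are not at the front at the start; origin under its centre (26 mm above the counter when seated). Its yaw is arbitrary. The four other canisters are alike but with aluminium caps
- can0: Aluminium-capped canister, 40 mm across, 48 mm tall; origin under its centre
- can2: As can0
- can3: As can0
- can4: As can0
- case_holder: Bystander: blue watch case holder, 85 x 40 x 32 mm with a steel screw at its +x end; origin under the middle of its block
- chronograph: Bystander: small black watch head, 40 mm across, 11 mm high; origin under its centre
- pliers: Bystander: steel spring bar pliers lying flat, 145 mm long along x, 45 mm wide; origin on the counter near its middle
- dish: Bystander: pink glass dish, 84 mm across, 24 mm high; origin under its centre
Not all that is in view belongs to the job. What is shaped like the bolt but purple is not meant.

How it is judged:
By the outcome, as a careful person would: the job done as asked, in the order asked, and still so for the second after the job is handed in, while the arm keeps its last pose, push and grip.
It also fails if it takes over 61 s, if anything falls off the work surface, if the arm or the gripper's body presses on something with over 40 N, if the wrist force passes 120 N, or if a joint passes its speed limit or range.

## Working session

There is one attempt and no reset: what is moved stays moved. The work goes in short steps, Python scripts to look and compute and a tool call to move; the robot and the scene stay as the last step left them, time stands still between calls to the robot, and variables do not carry over. Pictures are saved under pics/ and viewed, at most 10 in all, crops included, and the job is handed in when it is done.

Besides the shell and the picture viewer there is one more tool, called after "Request:" as name(argument=value, ...) on one line, values as JSON. drive_tool: Moves the arm, as the interface text tells. Its arguments: {"type":"object","properties":{"deltas":{"type":"array","items":{"type":"array"}}},"required":["deltas"]}

```bash
mkdir -p pics
cat > h.py <<'E'
import numpy as np, cv2
from scipy.spatial.transform import Rotation as R
from plant import arm
def snap(n,f):
    s=arm.snapshot(n); cv2.imwrite(f,cv2.cvtColor(s["image"],cv2.COLOR_RGB2BGR)); 
    return s
def ray(s,u,v,z):
    d=R.from_euler('xyz',s["orientation"],degrees=True).apply(np.linalg.inv(s["camera_matrix"])@[u,v,1.])
    p=np.array(s["xyz"]); return p+d*(z-p[2])/d[2]
def proj(s,P):
    q=R.from_euler('xyz',s["orientation"],degrees=True).inv().apply(np.array(P)-np.array(s["xyz"]))
    k=s["camera_matrix"]@q; return k[:2]/k[2]
E
python3 - <<'E'
from h import *
import pickle
for n in("top","scene"):
    s=snap(n,f"pics/{n}1.png"); pickle.dump(s,open(n+".pkl","wb")); print(n,s["xyz"],s["orientation"],s["camera_matrix"])
print(arm.sense(),arm.pinch_z)
E
```

```text
top [0.26514444 0.04093787 1.41361096] [-167.7480123     0.28518612  -97.11254253] [[555.339084     0.         314.34606892]
 [  0.         555.339084   238.15668816]
 [  0.           0.           1.        ]]
scene [ 1.19965416 -0.31709701  0.76188059] [-1.32687193e+02 -2.51544128e-02  6.33048228e+01] [[463.65796073   0.         320.41604318]
 [  0.         463.65796073 238.36775168]
 [  0.           0.           1.        ]]
{'clock': 0.1, 'joints': array([-81.27398744,  33.92112107,   2.76934387,  92.22801731,
        -1.9094027 ,  54.01230725,  -1.93240283]), 'joint_velocities': array([-0.01589881, -0.14399062,  0.11884492, -0.24433811, -0.02455172,
        0.07832482, -0.00708383]), 'tau': array([ 5.25411699e-03, -5.50000155e+01,  1.55348741e+00, -1.98823178e+01,
        9.71268571e-03,  3.78605415e-03,  1.96811868e-05]), 'tool_pos': array([0.17623731, 0.70249462, 0.23025463]), 'eef_rot': array([-1.79884896e+02,  6.28506227e-03,  1.65917646e+02]), 'wrist_force': array([0.53501136, 0.81627959, 0.03334656]), 'moment': array([ 0.04993211,  0.00571711, -0.01442927]), 'gripper_force': 0.0, 'gripper_width': 0.0858226190638501} -0.0187
```

View pics/top1.png

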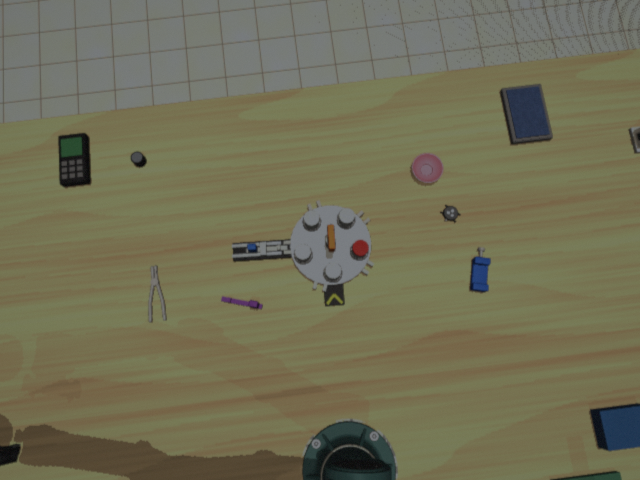

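View pics/scene1.png

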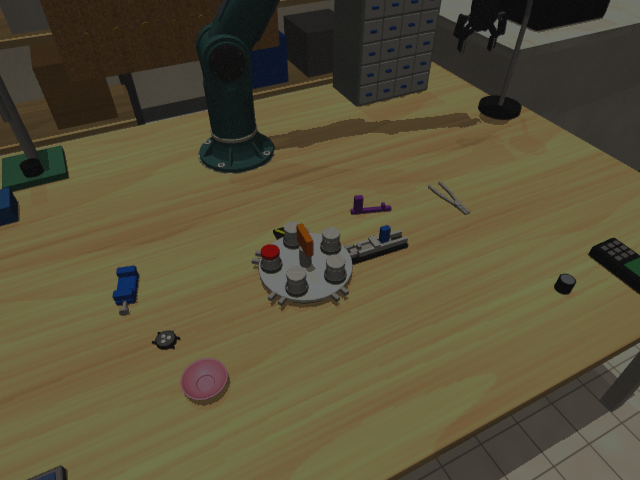

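The top view shows the turntable centred near (331,246), the red cap at (360,248), the arrow at (334,298) and the blue knob at (252,247). The guide runs left. Next I'll enlarge this area.

Run:
```python
import cv2
a=cv2.imread("pics/top1.png")[195:315,222:382]; cv2.imwrite("pics/c1.png",cv2.convertScaleAbs(cv2.resize(a,None,fx=5,fy=5,interpolation=cv2.INTER_CUBIC),alpha=1.5))
a=cv2.imread("pics/scene1.png")[205:315,250:415]; cv2.imwrite("pics/c2.png",cv2.convertScaleAbs(cv2.resize(a,None,fx=4.8,fy=4.8,interpolation=cv2.INTER_CUBIC),alpha=1.3))
```

```text
(no output)
```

View pics/c1.png

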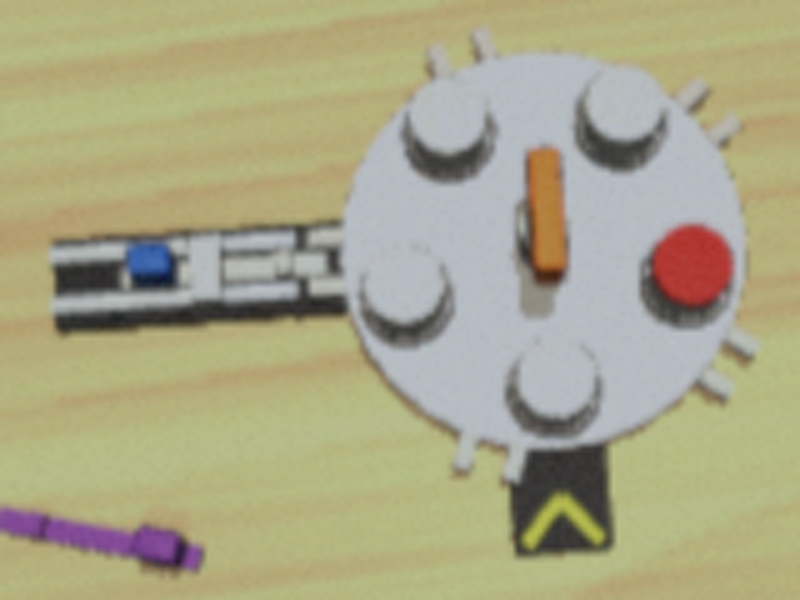

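View pics/c2.png

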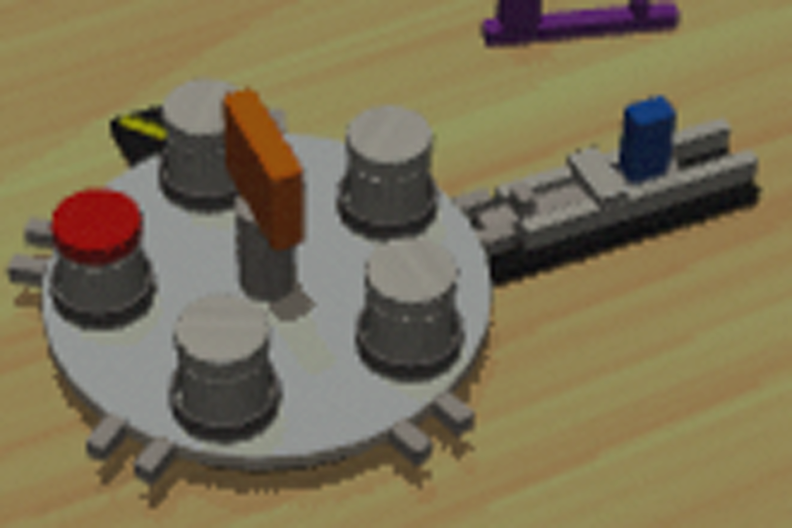

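The enlarged top view gives these crop positions: can tops at (623,98), (449,113), (404,283), (555,372), with red at (692,265); bar ends at (543,152) and (550,275); knob at (151,258); tab end corners at (516,553) and (612,549).

Run:
```python
from h import *
import pickle
s=pickle.load(open("top.pkl","rb"))
g=lambda c,z: ray(s,(c[0]+.5)/5-.5+222,(c[1]+.5)/5-.5+195,z)[:2]
A=lambda v:np.degrees(np.arctan2(v[1],v[0]))
cans=np.array([g(c,.074) for c in[(692,265),(623,98),(449,113),(404,283),(555,372)]]); C=cans.mean(0)
print("C",C); 
for c in cans: print(c,np.linalg.norm(c-C),A(c-C))
b=[g((543,152),.12),g((550,275),.12)]; print("bar",(b[0]+b[1])/2,np.linalg.norm(b[0]-b[1]),A(b[0]-b[1]))
k=g((151,258),.064); print("knob",k,np.linalg.norm(k-C),A(k-C))
t=(g((516,553),.01)+g((612,549),.01))/2;print("tab",t,np.linalg.norm(t-C),A(t-C))
for c in[(52,243),(55,303)]: print("rail end",g(c,.025))
for c in[(345,222),(345,318)]: print("railin/strip",g(c,.012))
r=(g((52,243),.025)+g((55,303),.025))/2; print(np.linalg.norm(r-C),A(r-C))
# scene check
q=pickle.load(open("scene.pkl","rb"))
f=lambda c,z: ray(q,(c[0]+.5)/4.8-.5+250,(c[1]+.5)/4.8-.5+205,z)[:2]
c2=np.array([f(c,.074) for c in[(97,225),(222,328),(411,271),(389,136),(203,107)]]); print("scene C",c2.mean(0),[A(c-c2.mean(0)) for c in c2]); k2=f((650,107),.064); print("scene knob",k2)
```

```text
C [ 0.54587675 -0.02756714]
[ 0.51705086 -0.09688185] 0.07506970438614163 -112.58094739765016
[ 0.60533089 -0.07475834] 0.07590654152531662 -38.44047910196291
[0.60852282 0.01220068] 0.07420248776230237 32.40744606381051
[0.52577457 0.04470657] 0.07501724823393625 105.5433520821275
[ 0.47270462 -0.02310278] 0.07330819555269004 176.50860850162886
bar [ 0.54199012 -0.02688446] 0.060114970917151664 -4.292405399261108
knob [0.55592004 0.16777811] 0.19560326249773333 87.05684380623386
tab [ 0.39160805 -0.01873728] 0.15452119573699585 176.72413917235818
rail end [0.57842663 0.22089663]
rail end [0.54717844 0.22226715]
railin/strip [0.5734877  0.07129309]
railin/strip [0.52347402 0.07707326]
0.2497232939100452 86.11361848471444
scene C [ 0.54667428 -0.02598307] [np.float64(-109.38009938317863), np.float64(-39.40941358094293), np.float64(32.79496817494262), np.float64(104.59328614339955), np.float64(176.9990134474071)]
scene knob [0.55547975 0.1721398 ]
```

```bash
cat >> h.py <<'E'
def go(p,yaw):
    st=arm.sense(); r=R.from_euler('xyz',st["eef_rot"],degrees=True); t=R.from_euler('xyz',[180,0,yaw],degrees=True)
    print("shift",np.round(r.inv().apply(np.array(p)-st["tool_pos"])*1000,1),"turn",np.round((r.inv()*t).as_rotvec(degrees=True),2), "st",np.round(st["tool_pos"],4),np.round(st["eef_rot"],2),"F",np.round(st["wrist_force"],1),"t",st["clock"],"w",round(st["gripper_width"],4),"gf",round(st["gripper_force"],1),"j7",round(st["joints"][6],1))
E
python3 -c "
from h import *
go([.5565,.1685,.13],86.7)"
```

```text
shift [-498.8 -425.2  101.2] turn [-0.09  0.08 79.22] st [0.1762 0.7025 0.2303] [-1.7988e+02  1.0000e-02  1.6592e+02] F [0.5 0.8 0. ] t 0.1 w 0.0858 gf 0.0 j7 -1.9
```

Request:
drive_tool(deltas=[[[-25,-21,5],[0,0,4],1],[[-50,-43,10],[0,0,8],1],[[-80,-68,16],[0,0,13],1],[[-110,-94,22],[0,0,18],1],[[-140,-119,28],[0,0,23],1],[[-170,-145,34],[0,0,28],1],[[-200,-171,40],[0,0,33],1],[[-230,-196,46],[0,0,38],1],[[-260,-222,52],[0,0,43],1],[[-290,-247,58],[0,0,48],1],[[-320,-273,64],[0,0,53],1],[[-350,-298,70],[0,0,58],1],[[-380,-324,76],[0,0,63],1],[[-410,-350,82],[0,0,68],1],[[-440,-375,88],[0,0,72],1],[[-465,-396,94],[0,0,76],1],[[-485,-414,98],[0,0,79.2],1],[[-499,-425,101],[0,0,79.2],1],[[-499,-425,101],[0,0,79.2],1],[[-499,-425,101],[0,0,79.2],1]])

```text
clock: 1.77
tool_pos: [0.5571, 0.1684, 0.1299]
eef_rot: [-180.0, 0.0, 86.6]
wrist_force: [0.0, -0.2, -0.2]
gripper_width: 0.0855
gripper_force: 0.0
```

Run:
```python
from h import *
go([.5565,.1685,.034],86.7)
s=snap("scene","pics/scene2.png"); a=cv2.imread("pics/scene2.png")[140:300,250:463]; cv2.imwrite("pics/c3.png",cv2.resize(a,None,fx=3.7,fy=3.7))
print(proj(s,[.5565,.1685,.064])-[250,140])
```

```text
shift [ 0.1 -0.5 95.9] turn [-0.05  0.04 -0.12] st [0.5571 0.1684 0.1299] [-1.7995e+02  4.0000e-02  8.6580e+01] F [ 0.  -0.2 -0.2] t 1.7667 w 0.0855 gf 0.0 j7 -5.2
[133.90879532  87.63325174]
```

View pics/c3.png

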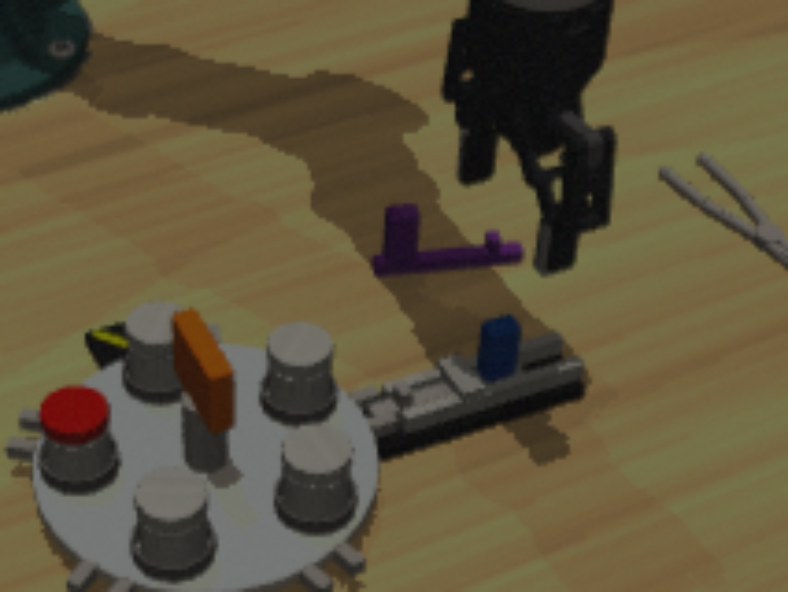

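The gripper hangs above the blue knob, which sits at crop (500,322) against a predicted (495,324), so it agrees to about 2 mm. The purple decoy is clear of the fingers. Next I descend and grip.

Request:
drive_tool(deltas=[[[0,0,15],[0,0,0],1],[[0.5,-0.5,35],[0,0,0],1],[[0.5,-0.5,55],[0,0,0],1],[[0.5,-0.5,75],[0,0,0],1],[[0.5,-0.5,88],[0,0,0],1],[[0.5,-0.5,96],[0,0,0],1],[[0.5,-0.5,96],[0,0,0],1],[[0.5,-0.5,96],[0,0,0],0],[[0.5,-0.5,96],[0,0,0],0],[[0.5,-0.5,96],[0,0,0],0],[[0.5,-0.5,96],[0,0,0],0],[[0.5,-0.5,96],[0,0,0],0],[[0.5,-0.5,96],[0,0,0],0],[[0.5,-0.5,96],[0,0,0],0],[[0.5,-0.5,96],[0,0,0],0],[[0.5,-0.5,96],[0,0,0],0],[[0.5,-0.5,96],[0,0,0],0],[[0.5,-0.5,96],[0,0,0],0]])

```text
clock: 3.32
tool_pos: [0.557, 0.1702, 0.0349]
eef_rot: [180.0, -0.0, 86.7]
wrist_force: [-0.9, -0.2, 6.4]
gripper_width: 0.0156
gripper_force: 59.1
```

Request:
drive_tool(deltas=[[[2,0,0],[0,0,0],0],[[5,0,0],[0,0,0],0],[[8,0,0],[0,0,0],0],[[11,0,0],[0,0,0],0],[[14,0,0],[0,0,0],0],[[17,0,0],[0,0,0],0],[[20,0,0],[0,0,0],0],[[23,0,0],[0,0,0],0],[[25,0,0],[0,0,0],0],[[26,0,0],[0,0,0],0],[[27,0,0],[0,0,0],0],[[27,0,0],[0,0,0],0]])

```text
clock: 4.32
tool_pos: [0.5588, 0.1944, 0.035]
eef_rot: [179.9, 0.1, 86.6]
wrist_force: [-0.4, -4.2, 6.1]
gripper_width: 0.0153
gripper_force: 59.3
```

Request:
drive_tool(deltas=[[[1,0,0],[0,0,0],0],[[2,0,0],[0,0,0],0],[[3,0,0],[0,0,0],0],[[3,0,0],[0,0,0],0],[[3,0,0],[0,0,0],0]])

```text
clock: 4.73
tool_pos: [0.5589, 0.1973, 0.0349]
eef_rot: [179.9, 0.1, 86.6]
wrist_force: [-0.8, -5.0, 5.7]
gripper_width: 0.0153
gripper_force: 59.3
```

Request:
drive_tool(deltas=[[[1,0,0],[0,0,0],0],[[2,0,0],[0,0,0],0],[[3,0,0],[0,0,0],0],[[4,0,0],[0,0,0],0],[[4,0,0],[0,0,0],0],[[4,0,0],[0,0,0],0]])

```text
clock: 5.23
tool_pos: [0.559, 0.1988, 0.035]
eef_rot: [179.9, 0.3, 86.5]
wrist_force: [-1.2, -7.3, 7.1]
gripper_width: 0.0152
gripper_force: 59.6
```

Request:
drive_tool(deltas=[[[1,0,0],[0,0,0],0],[[2,0,0],[0,0,0],0],[[3,0,0],[0,0,0],0],[[4,0,0],[0,0,0],0],[[4,0,0],[0,0,0],0],[[4,0,0],[0,0,0],0],[[4,0,0],[0,0,0],0]])

```text
clock: 5.82
tool_pos: [0.559, 0.1988, 0.035]
eef_rot: [180.0, 0.5, 86.4]
wrist_force: [0.1, -13.8, 8.6]
gripper_width: 0.0152
gripper_force: 59.8
```

The bolt is at its stop: position unchanged while the force rises. I'll unload, open and lift.

Request:
drive_tool(deltas=[[[-2,0,0],[0,0,0],0],[[-4,0,0],[0,0,0],0],[[-6,0,0],[0,0,0],0],[[-6,0,0],[0,0,0],0],[[-6,0,0],[0,0,0],1],[[-6,0,0],[0,0,0],1],[[-6,0,0],[0,0,0],1],[[-6,0,0],[0,0,0],1],[[-6,0,0],[0,0,0],1],[[-6,0,0],[0,0,0],1],[[-6,0,0],[0,0,0],1],[[-6,0,0],[0,0,0],1],[[-6,0,-10],[0,0,0],1],[[-6,0,-30],[0,0,0],1],[[-6,0,-60],[0,0,0],1],[[-6,0,-90],[0,0,0],1],[[-6,0,-120],[0,0,0],1],[[-6,0,-145],[0,0,0],1],[[-6,0,-150],[0,0,0],1],[[-6,0,-150],[0,0,0],1]])

```text
clock: 7.48
tool_pos: [0.5598, 0.2025, 0.1871]
eef_rot: [179.7, -0.1, 86.7]
wrist_force: [-0.4, -0.2, -0.5]
gripper_width: 0.0855
gripper_force: 0.0
```

Run:
```python
from h import *
go([.546,-.027,.184],176.7)
s=snap("scene","pics/scene3.png"); a=cv2.imread("pics/scene3.png")[180:340,240:453]; cv2.imwrite("pics/c4.png",cv2.resize(a,None,fx=3.7,fy=3.7))
C=np.array([.546,-.027]);d=np.array([.0576,.9983])
for r in(.196,.226): print(3.7*(proj(s,[*(C+r*d),.064])-[240,180]))
```

```text
shift [-229.9   -0.6    2.5] turn [  0.32   0.09 -89.99] st [0.5598 0.2025 0.1871] [ 1.7974e+02 -1.5000e-01  8.6710e+01] F [-0.4 -0.2 -0.5] t 7.4833 w 0.0855 gf 0.0 j7 -9.9
[533.38444203 176.920676  ]
[575.82559387 164.23904677]
```

View pics/c4.png

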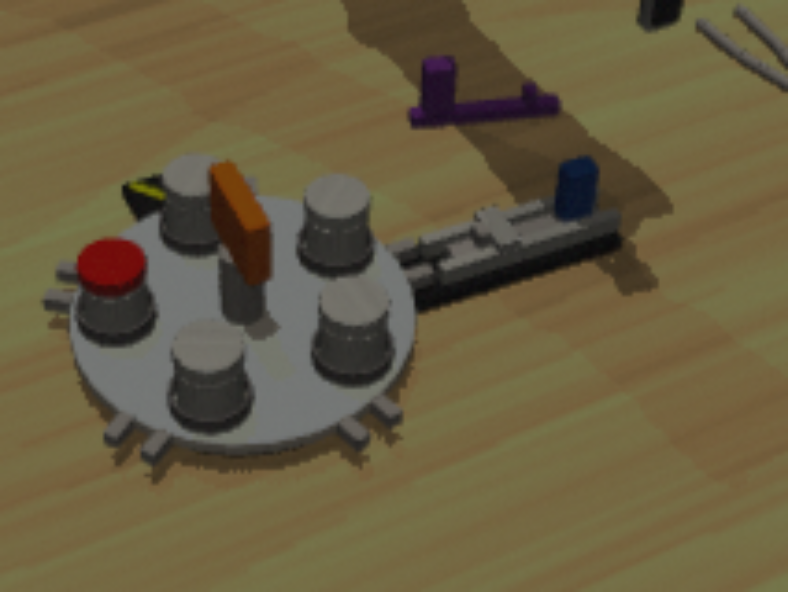

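The blue knob is now at crop (578,165), against a predicted (576,164) for fully drawn, so the bolt is out. Next, over to the bar.

Request:
drive_tool(deltas=[[[-10,0,0],[0,0,-4],1],[[-25,0,0],[0,0,-9],1],[[-40,0,0],[0,0,-15],1],[[-55,0,0],[0,0,-21],1],[[-70,0,0],[0,0,-27],1],[[-85,0,0],[0,0,-33],1],[[-100,0,1],[0,0,-39],1],[[-115,0,1],[0,0,-45],1],[[-130,0,1],[0,0,-51],1],[[-145,0,2],[0,0,-57],1],[[-160,0,2],[0,0,-63],1],[[-175,0,2],[0,0,-69],1],[[-190,0,2],[0,0,-75],1],[[-205,-0.5,2],[0,0,-81],1],[[-218,-0.5,2],[0,0,-86],1],[[-226,-0.5,2],[0,0,-90],1],[[-230,-0.5,2],[0.3,0,-90],1],[[-230,-0.5,2],[0.3,0,-90],1],[[-230,-0.5,2],[0.3,0,-90],1]])

```text
clock: 9.12
tool_pos: [0.5442, -0.0271, 0.1814]
eef_rot: [-179.8, -0.3, 176.6]
wrist_force: [-1.2, -0.4, -0.3]
gripper_width: 0.0855
gripper_force: 0.0
```

```bash
python3 -c "
from h import *
go([.546,-.027,.089],176.7)"
```

```text
shift [-2.3  0.4 92.4] turn [-0.17 -0.3  -0.06] st [ 0.5442 -0.0271  0.1814] [-179.83   -0.3   176.64] F [-1.2 -0.4 -0.3] t 9.1167 w 0.0855 gf 0.0 j7 83.9
```

Request:
drive_tool(deltas=[[[-1,0,15],[0,0,0],1],[[-2,0,35],[0,0,0],1],[[-2,0,55],[0,0,0],1],[[-2,0,75],[0,0,0],1],[[-2,0,87],[0,0,0],1],[[-2,0,92],[0,0,0],1],[[-2,0,92],[0,0,0],1],[[-2,0,92],[0,0,0],1],[[-2,0,92],[0,0,0],0],[[-2,0,92],[0,0,0],0],[[-2,0,92],[0,0,0],0],[[-2,0,92],[0,0,0],0],[[-2,0,92],[0,0,0],0],[[-2,0,92],[0,0,0],0],[[-2,0,92],[0,0,0],0],[[-2,0,92],[0,0,0],0],[[-2,0,92],[0,0,0],0],[[-2,0,92],[0,0,0],0],[[-2,0,92],[0,0,0],0]])

```text
clock: 10.7
tool_pos: [0.5466, -0.0268, 0.0909]
eef_rot: [-179.9, -0.2, 176.7]
wrist_force: [-1.7, 2.3, 6.1]
gripper_width: 0.0152
gripper_force: 59.5
```

```bash
python3 -c "
from h import *
go([.546,-.027,.089],104.7)"
```

```text
shift [ 0.6 -0.2  1.9] turn [-2.100e-01 -6.000e-02  7.205e+01] st [ 0.5466 -0.0268  0.0909] [-1.7988e+02 -1.6000e-01  1.7675e+02] F [-1.7  2.3  6.1] t 10.7 w 0.0152 gf 59.5 j7 83.6
```

Request:
drive_tool(deltas=[[[0,0,0],[0,0,0.5],0],[[0,0,0],[0,0,1.5],0],[[0,0,0],[0,0,3],0],[[0,0,0],[0,0,5],0],[[0,0,0],[0,0,7],0],[[0,0,0],[0,0,9.5],0],[[0,0,0],[0,0,12],0],[[0,0,0],[0,0,14.5],0],[[0,0,0],[0,0,17],0],[[0,0,0],[0,0,19.5],0],[[0,0,0],[0,0,22],0],[[0,0,0],[0,0,24.5],0],[[0,0,0],[0,0,27],0],[[0,0,0],[0,0,29.5],0],[[0,0,0],[0,0,31.5],0],[[0,0,0],[0,0,33.5],0],[[0,0,0],[0,0,35],0],[[0,0,0],[0,0,35.5],0],[[0,0,0],[0,0,36],0],[[0,0,0],[0,0,36],0]])

```text
clock: 12.37
tool_pos: [0.5463, -0.0277, 0.0909]
eef_rot: [-179.7, -0.1, 140.7]
wrist_force: [-2.2, 1.0, 6.6]
gripper_width: 0.0149
gripper_force: 59.6
```

Request:
drive_tool(deltas=[[[0,0,0],[0,0,0.5],0],[[0,0,0],[0,0,1.5],0],[[0,0,0],[0,0,3],0],[[0,0,0],[0,0,5],0],[[0,0,0],[0,0,7],0],[[0,0,0],[0,0,9.5],0],[[0,0,0],[0,0,12],0],[[0,0,0],[0,0,14.5],0],[[0,0,0],[0,0,17],0],[[0,0,0],[0,0,19.5],0],[[0,0,0],[0,0,22],0],[[0,0,0],[0,0,24.5],0],[[0,0,0],[0,0,27],0],[[0,0,0],[0,0,29.5],0],[[0,0,0],[0,0,31.5],0],[[0,0,0],[0,0,33.5],0],[[0,0,0],[0,0,35],0],[[0,0,0],[0,0,35.5],0],[[0,0,0],[0,0,36],0],[[0,0,0],[0,0,36],0]])

```text
clock: 14.03
tool_pos: [0.5454, -0.0283, 0.0909]
eef_rot: [-179.7, 0.1, 104.7]
wrist_force: [-3.9, 0.7, 8.0]
gripper_width: 0.0152
gripper_force: 59.8
```

Run:
```python
from h import *
import pickle
go([.546,-.027,.089],104.7)
s=snap("scene","pics/scene4.png"); pickle.dump(s,open("scene4.pkl","wb"));a=cv2.imread("pics/scene4.png")[180:320,240:426]; cv2.imwrite("pics/c5.png",cv2.resize(a,None,fx=4.2,fy=4.2,interpolation=cv2.INTER_CUBIC))
t=snap("top","pics/top4.png"); pickle.dump(t,open("top4.pkl","wb"));a=cv2.imread("pics/top4.png")[195:315,222:382]; cv2.imwrite("pics/c6.png",cv2.convertScaleAbs(cv2.resize(a,None,fx=5,fy=5,interpolation=cv2.INTER_CUBIC),alpha=1.5))
```

```text
shift [1.1 0.9 1.9] turn [-0.32  0.07 -0.05] st [ 0.5454 -0.0283  0.0909] [-1.7968e+02  7.0000e-02  1.0465e+02] F [-3.9  0.7  8. ] t 14.0333 w 0.0152 gf 59.8 j7 35.2
```

View pics/c5.png

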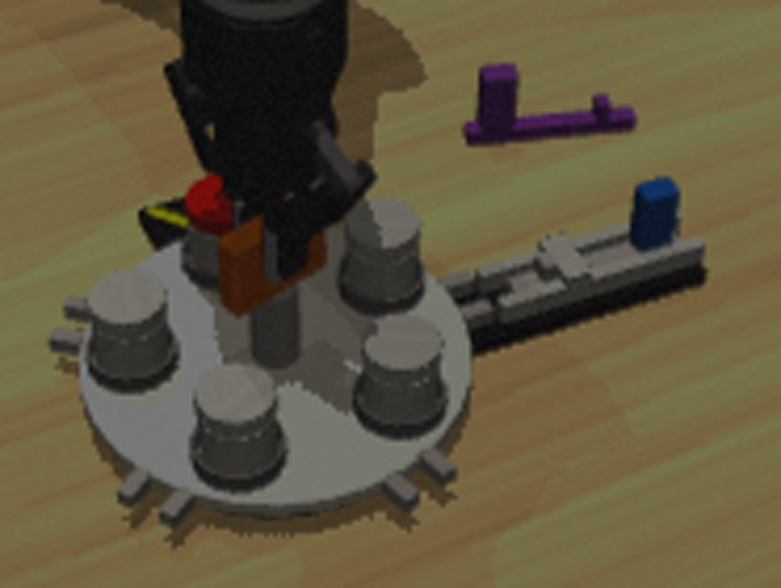

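View pics/c6.png

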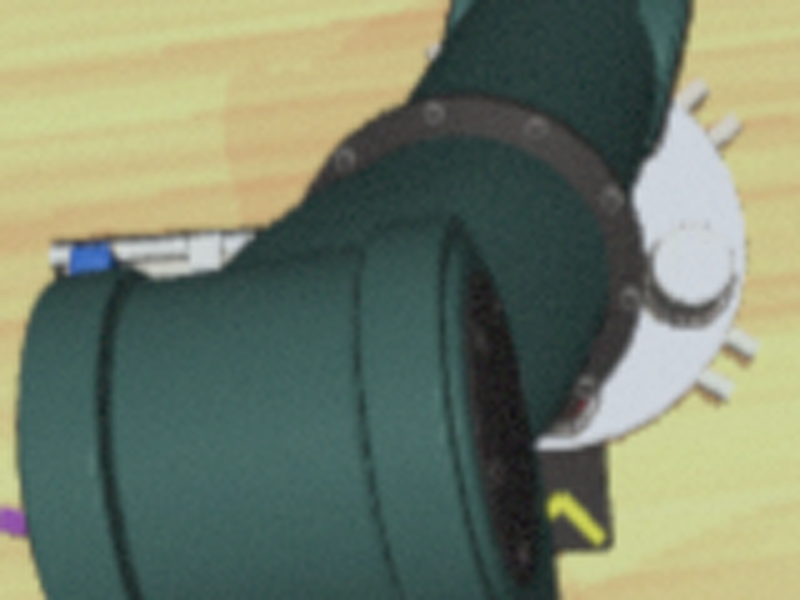

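The red cap is at the arrow, with the orange bar gripped. A white can at crop (692,265) and the lugs at (695,95), (725,130), (742,345) and (714,385) sit exactly where they did one 72° pitch earlier. The blue knob is still drawn back, at (92,258) in the top crop, and all cans are standing.

```bash
python3 -c "
from plant import arm
print(arm.sign_off())"
```

```text
the job is handed in; nothing more can be done
None
```

I drew the bolt back to its stop and turned the carousel 72° so the red-capped canister stands at the yellow arrow. The fingers are still gripping the orange bar, and I handed the job in at about 14 s on the robot's clock.

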